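# Load the freshly glued speaker with the weighted cup

### The arm

A 7-joint arm with a two-finger parallel gripper is mounted at the origin on the work surface. World frame = base frame: x ahead of the robot, y to its left, z up, the work surface at z = 0. Lengths are in m, angles in degrees, forces in N, time in s.
With the tool pointing down it reaches from about 0.35 to 0.9 m from the base axis. Payload 7.2 kg.
Tool frame: the origin (TCP) lies midway between the tips of the shut fingers; the grasp point (between the pads) lies 19 mm behind it; z points along the fingers, y is the line along which they close (so a half turn about z gives the same grasp; the last joint's range is limited). The gripper opens to 85 mm and grips with 20 to 120 N. Pads are 22 mm wide; open, the fingers measure 114 mm over their backs; the gripper's body (76 mm by 85 mm) begins 54 mm behind the grasp point. The pads swing forward as they close: fully open they stand 13 mm farther back than shut.
Start: joints at [-71.803, 23.554, -0.728, 91.456, 0.321, 64.991, -4.71], TCP at [0.235, 0.579, 0.231] pointing down, gripper open.
Joint ranges: [-169.25, 169.25], [-16.82, 113.86], [-84.01, 82.57], [7.8, 145.47], [-59.2, 239.2], [7.22, 106.19], [-163.78, 163.78]. Speed limits (degrees/s): [136.94, 136.94, 172.46, 172.46, 180, 180, 180].

### API

Orientations are given as [roll, pitch, yaw] about the fixed x, y, z axes, in that order (R = Rz(yaw) Ry(pitch) Rx(roll)).
In Python, from rig import status, eyes, workorder gives the robot as it stands.
- The arm moves only by the tool apply_moves, never from a script. Its argument "increments" is a list that holds one entry, the list of rows, each a list of 7 numbers: the finger opening in mm, from 0 to 85.4, then the shift along the tool's x, y, z in mm, then the turn, a rotation vector about the tool's x, y, z in rad. A call has 1 to 10 rows; each row shifts and turns the commanded pose from where the row before left it, along the tool's axes as they then stand; what a row does not reach is not made up. A row lasts 1/8 s, in which the tool goes at most 62.5 mm and 10.7 degrees, less where a joint would pass 70% of its speed; a pose out of reach is approached as far as the arm can. A call is refused whole if a number of a shift passes 62.5 or a number of a turn 0.188, either way. A call with a gripper value outside its range is refused whole. The fingers move at their own pace and stop on an object; "squeeze" is the grip in N (left out, the last holds). Time passes only in rows, so rows that do not move let the fingers close. It gives the time, the measured TCP pose, the force, the opening and the grip force at its end, in the units of the state.
- status.observe(): the state, without advancing time (a new reading comes with each control period).
- eyes.snapshot(name): name is "side" or "top" or "wrist"; returns (picture, depth): 420x560x3 uint8, red, green, blue; 420x560 float32, m along the optical axis (not along the pixel's ray), 0 where there is no reading.
- eyes.get_calibration(name): a dict with "vertical_fov" (degrees; the focal length in pixels is half the picture's height over the tangent of half this angle, whatever the lens; pixels are square), "cx", "cy" (the principal point, pixels), "cam_to_world" (4x4, takes a point from camera to world coordinates). Camera axes: x right, y down, z forward; pixel columns grow to the right and rows downward; lengths in m; the calibration is good to about 2 mm. A picture is of the moment at which its call begins: read the wrist's pose just before it. get_calibration takes no time and is no camera call; for the wrist camera it gives the pose at the moment of the call.
- workorder.close_job(): hands the job in; it is judged then, once.
Trained networks look in the newest picture that a camera, given by its name, has taken for a name from the list of things; names that differ only in an ending like _2 or _b are one class to them, and where a whole thing is asked for, a point or a joint stands for the part that bears it (a point fixed in the world has none). Each returns a list of dicts, best first, with "p" (0 to 1); they miss things now and then, are a little off and sometimes report something else, mostly with a low value. They report only what shows in the picture. A call takes as long as a camera call. They do not tell look-alikes from the thing itself.
- eyes.recognise(camera, target): "point" ([x, y, z] in m, in the coordinates of the camera as it stood for that picture, good to about 4 mm: the middle of the surface that is visible of it).
- eyes.cut_out(camera, target): "pixels" (420x560 bool, what is visible of it).
- eyes.spot_point(camera, target): "point" ([x, y, z] in m, in the coordinates of the camera as it stood for that picture, good to about 4 mm: a listed point, or the origin of a listed thing).
The state is a dict: "clock": time; "qpos": joint angles; "dq": joint speeds; "joint_efforts": joint torques, N m; "ee_pos": TCP position; "eef_rot": TCP orientation; "force": force on the tool from outside, world axes, zero at the start; "moment": the same for the moment, N m; "opening": opening from 0.0 (shut) to 1.0 (fully open); "grasp_force": force on a finger pad.
Only numpy, scipy, OpenCV 4.12 (cv2) and the standard library are available. Lean on these libraries where they do the work, as an engineer would, in place of code of your own. Each camera call takes 0.05 s, during which the arm holds its last target. There are 200 camera calls.

### The job

The dust cap of the loudspeaker has just been glued, and a cup stands on it to press it down. One of the three loose look-alike cups has a lead weight sealed in its foot: find it by its weight and nest it gently, upright and fully down, into the cup on the speaker, so that the glue sets under load. Leave the two plain cups standing upright on the bench and do not disturb the other things.

Things in the scene. Friction and masses are not known exactly. Their poses are not given: they have to be found in the camera images.
- cup_a: One of three look-alike cups: aluminium bowl (66 mm outside diameter, wall 3 mm) on a closed orange foot (52 mm diameter, bevelled). Foot from 0 to 36 mm, bowl 36 to 80 mm (rim), inner floor at 46 mm. Origin: centre of the underside, z up. Stands on the bench. A plain cup weighs 0.15 to 0.21 kg, the weighted one 0.48 to 0.65 kg; which one it is changes from run to run.
- cup_b: One of three look-alike cups: aluminium bowl (66 mm outside diameter, wall 3 mm) on a closed orange foot (52 mm diameter, bevelled). Foot from 0 to 36 mm, bowl 36 to 80 mm (rim), inner floor at 46 mm. Origin: centre of the underside, z up. Stands on the bench. A plain cup weighs 0.15 to 0.21 kg, the weighted one 0.48 to 0.65 kg; which one it is changes from run to run.
- cup_c: One of three look-alike cups: aluminium bowl (66 mm outside diameter, wall 3 mm) on a closed orange foot (52 mm diameter, bevelled). Foot from 0 to 36 mm, bowl 36 to 80 mm (rim), inner floor at 46 mm. Origin: centre of the underside, z up. Stands on the bench. A plain cup weighs 0.15 to 0.21 kg, the weighted one 0.48 to 0.65 kg; which one it is changes from run to run.
- speaker: Loudspeaker face up, fixed to the bench: black cone, rubber rim 144 mm in diameter, its top 44 mm above the bench. On its middle is fixed a fourth cup of the same shape (underside 26 mm, rim 106 mm above the bench; bowl 60 mm inside diameter, 34 mm deep). Origin: centre of the speaker's underside, z up; the cup is on this axis.
- press_seat (a point): Centre of the inner floor of the cup on the speaker, 72 mm above the bench: a nested cup's underside rests here (its foot has about 3 mm room all round).
- tin: bystander: shallow dark steel tin, 74 mm diameter, 22 mm tall, open; origin: centre of the underside; loose.
- screwdriver: bystander: screwdriver with a red handle, 190 mm long, lying along its x axis; origin: underside; loose.
- glue: bystander: white glue bottle with a red cap, 40 mm diameter, 110 mm tall; origin: centre of the underside; loose.
- reel: bystander: blue solder reel, 60 mm diameter, 44 mm tall; origin: centre of the underside; loose.
- meter: bystander: yellow multimeter lying flat, 150 x 78 x 36 mm (long side along its x axis); origin: centre of the underside; loose.
Not all that is in view belongs to the job. What is shaped like the cup_b but turquoise is not meant. Leave any turquoise look-alike of the cup_a alone.

How it is judged (in metres and radians):
At the end, for the whole second after the job is handed in: The weighted cup is nested in the cup on the speaker: within 4 mm of its inner floor and 6 mm of its centre, upright within 0.08 rad, at rest, bearing on it with over 3.4 N. The two plain cups stand upright (within 0.1 rad) on the bench (underside below 12 mm), at rest (((horizontal distance between cup_a and press_seat below 0.006 m and z of cup_a in the frame of press_seat between -0.004 and 0.004 m and angle between cup_a's own z axis and vertical below 0.08 rad and contact force between cup_a and speaker above 3.4 N and linear speed of each of cup_a, cup_b, cup_c below 0.02 m/s and height (world z) of cup_b between -0.005 and 0.012 m and angle between each of cup_b, cup_c's own z axis and vertical below 0.1 rad and height (world z) of cup_c between -0.005 and 0.012 m) or (horizontal distance between cup_b and press_seat below 0.006 m and z of cup_b in the frame of press_seat between -0.004 and 0.004 m and angle between cup_b's own z axis and vertical below 0.08 rad and contact force between cup_b and speaker above 3.4 N and linear speed of each of cup_b, cup_a, cup_c below 0.02 m/s and height (world z) of cup_a between -0.005 and 0.012 m and angle between each of cup_a, cup_c's own z axis and vertical below 0.1 rad and height (world z) of cup_c between -0.005 and 0.012 m) or (horizontal distance between cup_c and press_seat below 0.006 m and z of cup_c in the frame of press_seat between -0.004 and 0.004 m and angle between cup_c's own z axis and vertical below 0.08 rad and contact force between cup_c and speaker above 3.4 N and linear speed of each of cup_c, cup_a, cup_b below 0.02 m/s and height (world z) of cup_a between -0.005 and 0.012 m and angle between each of cup_a, cup_b's own z axis and vertical below 0.1 rad and height (world z) of cup_b between -0.005 and 0.012 m))); the robot touches nothing.
It fails at once if the glued speaker or the cup on it is pressed or struck with more than 40 N (contact force between anything else and speaker above 40 N).
It fails at once if a cup is dropped or rammed into the cup on the speaker (faster than 0.5 m/s within 25 mm of its seat) ((distance between cup_a and press_seat below 0.025 m and linear speed of cup_a above 0.5 m/s) or (distance between cup_b and press_seat below 0.025 m and linear speed of cup_b above 0.5 m/s) or (distance between cup_c and press_seat below 0.025 m and linear speed of cup_c above 0.5 m/s)).
It fails at once if the tin, screwdriver, glue bottle, reel or multimeter is moved more than 30 mm (distance of any of tin, screwdriver, glue, reel, meter from where it was at the start of the episode above 0.03 m).
It also fails if it takes over 67 s, if anything falls off the work surface, if the arm or the gripper's body presses on something with over 40 N, if the wrist force passes 120 N, or if a joint passes its speed limit or range.

## Working session

There is one attempt and no reset: what is moved stays moved. The work goes in short steps, Python scripts to look and compute and a tool call to move; the robot and the scene stay as the last step left them, time stands still between calls to the robot, and variables do not carry over. Pictures are saved under pics/ and viewed, at most 10 in all, crops included, and the job is handed in when it is done.

Besides the shell and the picture viewer there is one more tool, called after ">>>" as a command line: name --argument value ..., lists and objects as JSON in quotes. apply_moves: Moves the arm, as the interface text tells. Its arguments: {"type":"object","properties":{"increments":{"type":"array"},"squeeze":{"type":"number"}},"required":["increments"]}

```bash
mkdir -p pics; ls; cat > h.py <<'E'
import numpy as np, cv2
from rig import status, eyes, workorder
def K(n):
    c=eyes.get_calibration(n); f=210/np.tan(np.radians(c['vertical_fov'])/2); return f,c['cx'],c['cy'],np.array(c['cam_to_world'])
def w(T,p): return T[:3,:3]@np.array(p)+T[:3,3]
def cloud(n,d,k):
    f,cx,cy,T=k; v,u=np.mgrid[:420,:560]; P=np.stack([(u-cx)/f*d,(v-cy)/f*d,d],-1); return P@T[:3,:3].T+T[:3,3]
E
python3 - <<'E'
from h import *
s=status.observe(); print({k:np.round(v,3) for k,v in s.items()})
for n in ('top','side'):
    k=K(n); im,d=eyes.snapshot(n); cv2.imwrite(f'pics/{n}0.png',im[...,::-1]); np.savez(f'{n}0.npz',im=im,d=d)
    print(n,k[0],np.round(k[3],3).tolist())
    for t in ('cup_a','speaker','tin','glue','reel','meter','screwdriver'):
        for r in eyes.spot_point(n,t):
            p=np.array(r['point']); print(t,round(r['p'],2),np.round(w(k[3],p),3),'px',np.round([k[1]+k[0]*p[0]/p[2],k[2]+k[0]*p[1]/p[2]]))
E
```

```text
pics
{'clock': np.float64(0.0), 'qpos': array([-71.804,  23.601,  -0.729,  91.503,   0.32 ,  64.989,  -4.71 ]), 'dq': array([ 0.101,  0.073, -0.077,  0.021,  0.031, -0.043,  0.068]), 'joint_efforts': array([ 1.0000e-03, -6.0062e+01,  6.8300e-01, -2.9942e+01,  1.4000e-02,
        1.0000e-02, -0.0000e+00]), 'ee_pos': array([0.235, 0.579, 0.23 ]), 'eef_rot': array([-1.79909e+02,  6.00000e-03,  1.57897e+02]), 'force': array([-0.197, -0.183, -0.173]), 'moment': array([-0.011, -0.026,  0.031]), 'grasp_force': np.float64(0.0), 'opening': np.float64(0.999)}
top 545.6049815652136 [[-0.012, -0.989, 0.147, 0.337], [-1.0, 0.016, 0.022, -0.045], [-0.024, -0.147, -0.989, 1.501], [0.0, 0.0, 0.0, 1.0]]
cup_a 0.87 [ 0.658 -0.082  0.   ] px [300. 169.]
cup_a 0.78 [ 0.481 -0.239 -0.   ] px [358. 231.]
cup_a 0.78 [ 0.616  0.036 -0.002] px [258. 184.]
cup_a 0.68 [ 0.466 -0.035  0.002] px [284. 237.]
cup_a 0.67 [ 0.363 -0.259  0.004] px [367. 274.]
speaker 0.75 [0.53  0.234 0.003] px [187. 216.]
tin 0.63 [ 0.659 -0.204  0.001] px [343. 168.]
glue 0.62 [0.366 0.357 0.002] px [142. 276.]
reel 0.59 [0.734 0.
[... 203 characters left out ...]
.666, -0.936], [0.017, -0.744, -0.668, 1.002], [0.0, 0.0, 0.0, 1.0]]
cup_a 0.98 [ 0.654 -0.083  0.001] px [320. 236.]
cup_a 0.94 [ 0.465 -0.036 -0.006] px [251. 247.]
cup_a 0.89 [ 0.363 -0.258 -0.004] px [249. 322.]
cup_a 0.68 [0.614 0.035 0.001] px [288. 214.]
cup_a 0.64 [ 0.482 -0.237 -0.001] px [290. 298.]
speaker 0.8 [ 0.53   0.238 -0.005] px [235. 183.]
speaker 0.26 [ 0.44  -0.41   0.001] px [309. 359.]
tin 0.78 [ 0.661 -0.206 -0.001] px [346. 266.]
tin 0.6 [ 0.657 -0.078  0.002] px [320. 235.]
glue 0.71 [0.37  0.362 0.004] px [173. 172.]
reel 0.63 [ 0.736  0.126 -0.001] px [310. 186.]
meter 0.66 [ 0.444 -0.412 -0.001] px [310. 360.]
screwdriver 0.7 [ 0.693 -0.331 -0.005] px [383. 297.]
```

```bash
python3 -c "
import cv2
a=cv2.imread('pics/side0.png')[130:400,140:460];cv2.imwrite('pics/c1.png',cv2.resize(a,None,fx=2.2,fy=2.2))"
```

```text
(no output)
```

View pics/c1.png

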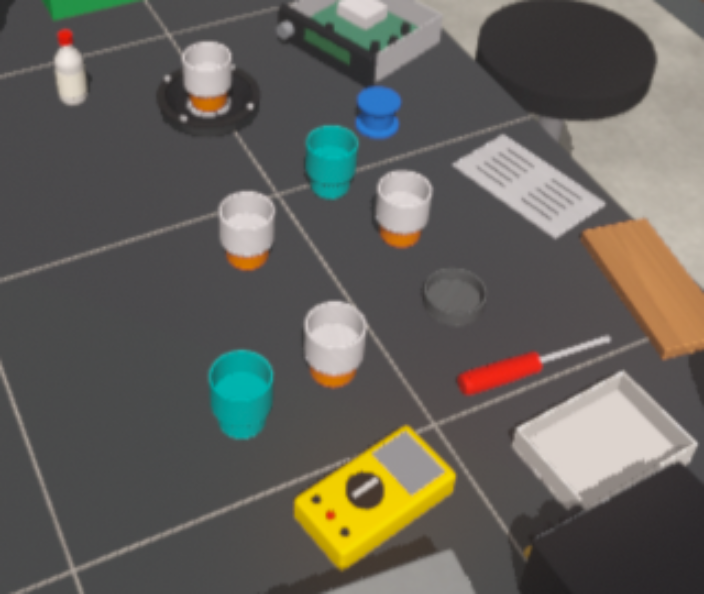

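View pics/top0.png

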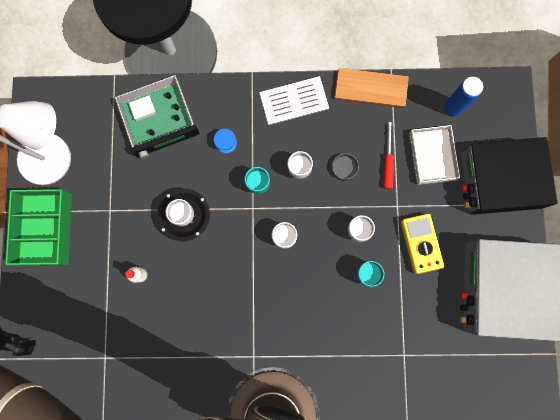

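The side view shows three orange-foot cups at px (320,236), (251,247) and (290,298). The turquoise look-alikes at (288,214) and (249,322) are to be left alone, and the fourth white/orange cup at (235,183) is fixed on the speaker. The crop confirms the orange feet, so next I refine the centres from the rims.

```bash
cat >> h.py <<'E'
def rim(P,c,zr,r=.045):
    m=(np.hypot(P[...,0]-c[0],P[...,1]-c[1])<r)&(abs(P[...,2]-zr)<.006); q=P[m]
    o,rad=cv2.minEnclosingCircle(q[:,:2].astype(np.float32)); return np.round(o,4),round(rad,4),len(q)
def to(x,y,z=None):
    from scipy.spatial.transform import Rotation as R
    s=status.observe(); r=R.from_euler('xyz',s['eef_rot'],degrees=True); d=np.array([x,y,s['ee_pos'][2] if z is None else z])-s['ee_pos']
    return np.round(1000*r.inv().apply(d),1), s['ee_pos'].round(4), s['eef_rot'].round(2)
E
python3 - <<'E'
from h import *
for n in('top','side'):
    z=np.load(f'{n}0.npz'); P=cloud(n,z['d'],K(n))
    for nm,c,zr in (('P1',(.656,-.083),.08),('P2',(.465,-.036),.08),('P3',(.481,-.238),.08),('S',(.53,.236),.106)): print(n,nm,*rim(P,c,zr))
print(to(.465,-.036,.2))
E
```

```text
top P1 [ 0.6567 -0.0808] 0.034 105
top P2 [ 0.4669 -0.0361] 0.033 97
top P3 [ 0.482  -0.2379] 0.033 96
top S [0.5282 0.237 ] 0.0338 104
side P1 [ 0.6554 -0.082 ] 0.0361 110
side P2 [ 0.4662 -0.0393] 0.0348 119
side P3 [ 0.4817 -0.2408] 0.0345 147
side S [0.526  0.2325] 0.037 109
(array([-444.3, -483.4,   31.3]), array([0.2352, 0.5791, 0.2313]), array([180.  ,  -0.  , 157.89]))
```

>>> apply_moves --increments '[[[85,-20,-22,0,0,0,0],[85,-30,-33,0,0,0,0],[85,-30,-33,0,0,0,0],[85,-30,-33,0,0,0,0],[85,-30,-33,0,0,0,0],[85,-30,-33,0,0,0,0],[85,-30,-33,0,0,0,0],[85,-30,-33,0,0,0,0],[85,-30,-33,0,0,0,0],[85,-30,-33,0,0,0,0]]]' --squeeze 30

```text
clock: 2.05
ee_pos: [0.3843, 0.173, 0.2316]
eef_rot: [180.0, 0.0, 157.9]
force: [0.6, 0.3, -0.3]
opening: 0.993
grasp_force: 0.0
```

>>> apply_moves --increments '[[[85,-30,-33,0,0,0,0],[85,-30,-33,0,0,0,0],[85,-30,-33,5,0,0,0],[85,-30,-33,5,0,0,0],[85,-20,-30,10,0,0,0],[85,-14,-4,10,0,0,0],[85,0,0,0,0,0,0],[85,0,0,0,0,0,0]]]'

```text
clock: 3.05
ee_pos: [0.4638, -0.0367, 0.2015]
eef_rot: [180.0, -0.0, 157.9]
force: [0.6, -0.3, -0.2]
opening: 1.0
grasp_force: 0.0
```

```bash
python3 - <<'E'
from h import *
for p in ((.4665,-.037),(.656,-.081),(.482,-.239)): print(to(*p,.2))
k=K('wrist'); im,d=eyes.snapshot('wrist'); cv2.imwrite('pics/w1.png',im[...,::-1]); P=cloud('wrist',d,k); print(rim(P,(.466,-.037),.08), k[3].round(3).tolist()); print(status.observe()['force'])
E
```

```text
(array([-2.6,  0.7,  1.5]), array([ 0.4638, -0.0367,  0.2015]), array([ 1.7999e+02, -2.0000e-02,  1.5794e+02]))
(array([-194.7,   31.1,    1.4]), array([ 0.4638, -0.0367,  0.2015]), array([ 1.7999e+02, -2.0000e-02,  1.5794e+02]))
(array([ -92.8, -180.6,    1.4]), array([ 0.4638, -0.0367,  0.2015]), array([ 1.7999e+02, -2.0000e-02,  1.5794e+02]))
(array([ 0.4685, -0.0375]), 0.033, 932) [[0.375, 0.895, 0.24, 0.403], [0.927, -0.362, -0.097, -0.012], [0.0, 0.259, -0.966, 0.344], [0.0, 0.0, 0.0, 1.0]]
[-0.3882347   0.74223142 -0.49490586]
```

View pics/w1.png

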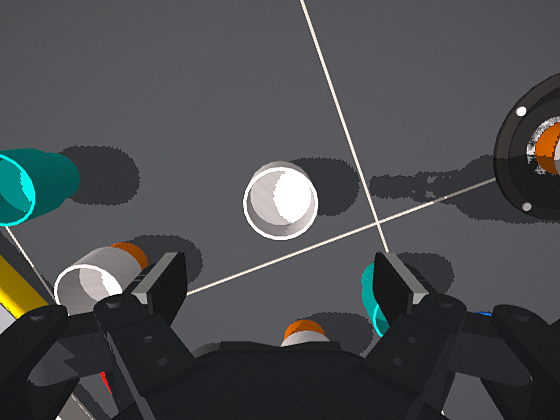

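The wrist view shows the grey cup centred at px (281,200), with nothing in the way of the fingers. I'll descend, grip and lift.

>>> apply_moves --increments '[[[85,-4,1,15,0,0,0],[85,0,0,30,0,0,0],[85,0,0,35,0,0,0],[85,0,0,35,0,0,0],[85,0,0,28,0,0,0],[85,0,0,15,0,0,0],[85,0,0,5,0,0,0],[85,0,0,0,0,0,0],[50,0,0,0,0,0,0],[50,0,0,0,0,0,0]]]'

```text
clock: 4.35
ee_pos: [0.4688, -0.038, 0.0394]
eef_rot: [179.9, 0.1, 157.9]
force: [-1.3, -0.2, 5.6]
opening: 0.77
grasp_force: 32.4
```

>>> apply_moves --increments '[[[50,0,0,0,0,0,0],[50,0,0,0,0,0,0],[50,0,0,0,0,0,0],[50,0,0,-3,0,0,0],[50,0,0,-8,0,0,0],[50,0,0,-9,0,0,0],[50,0,0,0,0,0,0],[50,0,0,0,0,0,0],[50,0,0,0,0,0,0],[50,0,0,0,0,0,0]]]'

```text
clock: 5.6
ee_pos: [0.468, -0.038, 0.0581]
eef_rot: [-180.0, -0.0, 157.9]
force: [-0.5, -0.4, -1.1]
opening: 0.771
grasp_force: 33.8
```

```bash
python3 - <<'E'
from h import *
f=[]
for i in range(6): eyes.snapshot('wrist'); f.append(status.observe()['force'][2])
print(np.round(f,2),np.mean(f))
print(to(.468,-.038,.042))
E
```

```text
[-1.92 -2.05 -2.84 -2.75 -1.74 -1.33] -2.104238387049521
(array([ 0.1, -0. , 16.2]), array([ 0.4681, -0.038 ,  0.0582]), array([-1.8000e+02, -1.0000e-02,  1.5789e+02]))
```

About 2 N, so this cup is plain. I'll put it back and go to P3.

>>> apply_moves --increments '[[[50,0,0,9,0,0,0],[50,0,0,7,0,0,0],[50,0,0,3,0,0,0],[50,0,0,0,0,0,0],[85,0,0,0,0,0,0],[85,0,0,0,0,0,0],[85,0,0,0,0,0,0],[85,0,0,-15,0,0,0],[85,0,0,-30,0,0,0],[85,0,0,-35,0,0,0]]]'

```text
clock: 7.15
ee_pos: [0.4679, -0.0381, 0.1207]
eef_rot: [-180.0, -0.0, 157.9]
force: [0.3, 0.5, 0.7]
opening: 0.995
grasp_force: 0.0
```

>>> apply_moves --increments '[[[85,0,0,-35,0,0,0],[85,-17,-33,-10,0,0,0],[85,-20,-40,0,0,0,0],[85,-20,-40,0,0,0,0],[85,-20,-40,0,0,0,0],[85,-16,-28,0,0,0,0],[85,0,0,0,0,0,0],[85,0,0,0,0,0,0]]]'

```text
clock: 8.15
ee_pos: [0.4861, -0.2399, 0.1646]
eef_rot: [180.0, -0.0, 157.9]
force: [0.3, 0.2, -1.1]
opening: 0.992
grasp_force: 0.0
```

```bash
python3 - <<'E'
from h import *
k=K('wrist'); im,d=eyes.snapshot('wrist'); P=cloud('wrist',d,k); o=rim(P,(.482,-.239),.08); print(o,to(*o[0],.038))
im,d=eyes.snapshot('top'); print(rim(cloud('top',d,K('top')),(.467,-.037),.08))
E
```

```text
(array([ 0.4835, -0.2397]), 0.0331, 1276) (array([  2.4,  -1.4, 126.6]), array([ 0.4862, -0.2393,  0.1646]), array([ 1.7996e+02, -2.0000e-02,  1.5796e+02]))
(array([ 0.4663, -0.0361]), 0.033, 92)
```

>>> apply_moves --increments '[[[85,2,-1,20,0,0,0],[85,0,0,30,0,0,0],[85,0,0,30,0,0,0],[85,0,0,25,0,0,0],[85,0,0,15,0,0,0],[85,0,0,6,0,0,0],[85,0,0,0,0,0,0],[50,0,0,0,0,0,0],[50,0,0,0,0,0,0],[50,0,0,0,0,0,0]]]'

```text
clock: 9.5
ee_pos: [0.4847, -0.241, 0.0393]
eef_rot: [180.0, 0.1, 157.9]
force: [0.2, 1.1, 6.4]
opening: 0.775
grasp_force: 32.7
```

>>> apply_moves --increments '[[[50,0,0,0,0,0,0],[50,0,0,0,0,0,0],[50,0,0,-3,0,0,0],[50,0,0,-8,0,0,0],[50,0,0,-9,0,0,0],[50,0,0,0,0,0,0],[50,0,0,0,0,0,0],[50,0,0,0,0,0,0]]]'

```text
clock: 10.5
ee_pos: [0.4837, -0.2407, 0.058]
eef_rot: [180.0, -0.0, 157.9]
force: [0.6, 0.1, -4.7]
opening: 0.772
grasp_force: 35.0
```

```bash
python3 - <<'E'
from h import *
f=[]
for i in range(6): eyes.snapshot('wrist'); f.append(status.observe()['force'][2])
print(np.round(f,2),np.mean(f))
print(to(.53,.236,.28))
E
```

```text
[-4.25 -6.02 -4.53 -5.35 -5.52 -4.87] -5.090880126939922
(array([ 136.8,  459.1, -221.8]), array([ 0.4839, -0.2408,  0.0582]), array([-1.800e+02, -1.000e-02,  1.579e+02]))
```

5.1 N, so this is the weighted cup. I'll lift it and go beside the speaker, 100 mm short in tool x, so that the wrist camera sees the seat.

>>> apply_moves --increments '[[[50,0,0,-15,0,0,0],[50,0,0,-30,0,0,0],[50,0,0,-35,0,0,0],[50,0,0,-35,0,0,0],[50,0,0,-35,0,0,0],[50,0,10,-30,0,0,0],[50,2,20,-20,0,0,0],[50,3,29,0,0,0,0],[50,3,36,0,0,0,0],[50,3,36,0,0,0,0]]]'

```text
clock: 12.05
ee_pos: [0.523, -0.1146, 0.2594]
eef_rot: [180.0, 0.0, 157.8]
force: [0.7, -0.0, -5.8]
opening: 0.773
grasp_force: 35.8
```

>>> apply_moves --increments '[[[50,3,36,0,0,0,0],[50,3,36,0,0,0,0],[50,3,36,0,0,0,0],[50,3,36,0,0,0,0],[50,3,36,0,0,0,0],[50,3,36,0,0,0,0],[50,3,36,0,0,0,0],[50,3,36,0,0,0,0],[50,2,25,0,0,0,0],[50,0,15,0,0,0,0]]]'

```text
clock: 13.3
ee_pos: [0.6224, 0.1995, 0.2585]
eef_rot: [-180.0, -0.0, 158.0]
force: [0.3, -0.7, -5.3]
opening: 0.768
grasp_force: 35.8
```

>>> apply_moves --increments '[[[50,0,0,0,0,0,0],[50,0,0,0,0,0,0],[50,0,0,0,0,0,0]]]'

```text
clock: 13.68
ee_pos: [0.6225, 0.1967, 0.2586]
eef_rot: [-180.0, 0.0, 157.8]
force: [0.5, 0.4, -4.3]
opening: 0.773
grasp_force: 35.8
```

```bash
python3 - <<'E'
from h import *
k=K('wrist'); im,d=eyes.snapshot('wrist'); cv2.imwrite('pics/w2.png',im[...,::-1]); P=cloud('wrist',d,k); np.save('P2.npy',P)
o=rim(P,(.527,.236),.106); print(o,to(*o[0],.25))
p=status.observe()['ee_pos']
m=(np.hypot(P[...,0]-p[0],P[...,1]-p[1])<.045)&(P[...,2]>.15)&(P[...,2]<.28); q=P[m]
print(len(q), np.histogram(q[:,2],bins=np.arange(.15,.28,.01)))
print(status.observe()['force'])
E
```

```text
(array([0.5303, 0.2361]), 0.033, 914) (array([100.1,   1.3,   8.5]), array([0.6225, 0.197 , 0.2586]), array([-1.7999e+02,  1.0000e-02,  1.5780e+02]))
14011 (array([    0,     0,     0,     0,     0,     0,     0,     0,     0,
           0,   176, 10507,  3328]), array([0.15, 0.16, 0.17, 0.18, 0.19, 0.2 , 0.21, 0.22, 0.23, 0.24, 0.25,
       0.26, 0.27, 0.28]))
[-0.13664906 -0.30520071 -5.13984029]
```

View pics/w2.png

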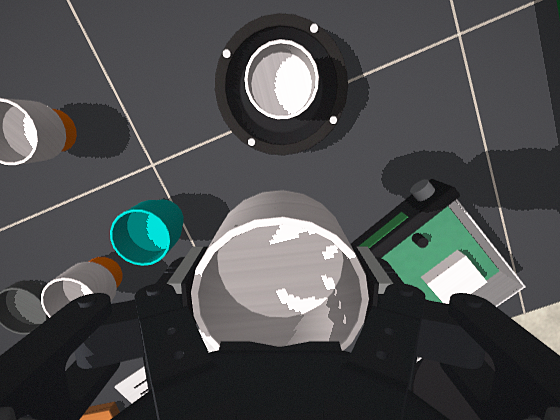

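The wrist view shows the speaker cup's rim centred at px (282,80) and the held cup upright at px (282,290). Next I check the held cup's offset from the TCP.

```bash
python3 - <<'E'
from h import *
from scipy.optimize import least_squares as L
P=np.load('P2.npy'); s=status.observe(); p=s['ee_pos']
m=(np.hypot(P[...,0]-p[0],P[...,1]-p[1])<.045)&(P[...,2]>.285)&(P[...,2]<.31); q=P[m]
q=q[np.isfinite(q).all(1)]; print(len(q),np.histogram(q[:,2],bins=np.arange(.284,.312,.003)))
zt=np.percentile(q[:,2],90)
t=q[q[:,2]>zt-.004]; r=L(lambda v:np.hypot(t[:,0]-v[0],t[:,1]-v[1])-v[2],[p[0],p[1],.032],loss='soft_l1',f_scale=.001); print(len(t),r.x,p)
A=np.c_[t[:,:2],np.ones(len(t))]; print('plane',np.linalg.lstsq(A,t[:,2],rcond=None)[0])
print(to(.5303,.2361,.25))
E
```

```text
8549 (array([ 736,  951,  976,  978, 2614, 1570,  443,  125,  156]), array([0.284, 0.287, 0.29 , 0.293, 0.296, 0.299, 0.302, 0.305, 0.308,
       0.311]))
4426 [0.62124536 0.19749859 0.03195446] [0.62247365 0.19704889 0.25857284]
plane [ 7.44324936e-03 -2.11377785e-04  2.95407986e-01]
(array([100.1,   1.3,   8.5]), array([0.6225, 0.197 , 0.2586]), array([-1.7999e+02,  1.0000e-02,  1.5780e+02]))
```

>>> apply_moves --increments '[[[50,8,0,0,0,0,0],[50,18,1,0,0,0,0],[50,24,0,0,0,0,0],[50,24,0,0,0,0,0],[50,17,0,10,0,0,0],[50,8,0,25,0,0,0],[50,0,0,30,0,0,0],[50,0,0,20,0,0,0],[50,0,0,8,0,0,0],[50,0,0,0,0,0,0]]]'

```text
clock: 14.98
ee_pos: [0.5305, 0.2369, 0.1654]
eef_rot: [-180.0, -0.0, 157.9]
force: [-0.3, 0.6, -4.3]
opening: 0.774
grasp_force: 35.8
```

>>> apply_moves --increments '[[[50,0,0,0,0,0,0],[50,0,0,0,0,0,0]]]'

```text
clock: 15.22
ee_pos: [0.5315, 0.2368, 0.1662]
eef_rot: [179.9, 0.0, 157.9]
force: [-1.0, 0.4, -5.5]
opening: 0.772
grasp_force: 35.8
```

```bash
python3 - <<'E'
from h import *
im,d=eyes.snapshot('side'); cv2.imwrite('pics/s3.png',cv2.resize(im[110:240,150:330,::-1],None,fx=4,fy=4))
print(to(.5303+.0012,.2361-.0005,.1115))
E
```

```text
(array([-0.5, -1. , 54.5]), array([0.5314, 0.2367, 0.166 ]), array([1.7994e+02, 4.0000e-02, 1.5789e+02]))
```

View pics/s3.png

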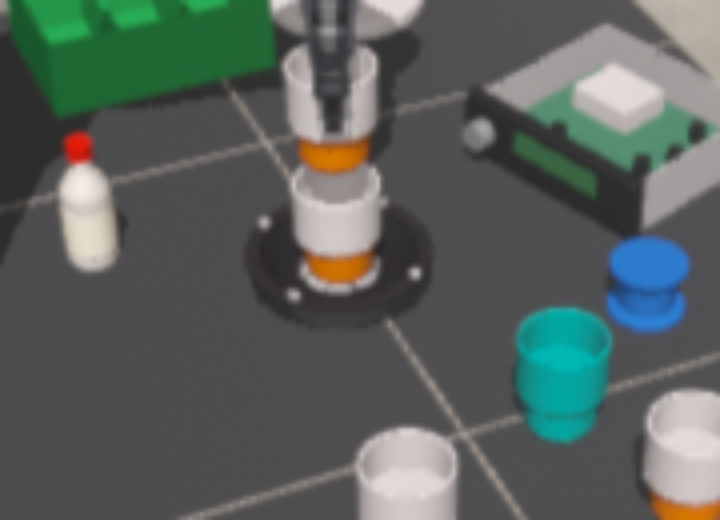

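The side view shows the held cup (crop px 332,150) aligned above the speaker cup (337,170). I'll correct by 1 mm and lower it gently.

>>> apply_moves --increments '[[[50,-0.5,-1,5,0,0,0],[50,0,0,7,0,0,0],[50,0,0,6,0,0,0],[50,0,0,6,0,0,0],[50,0,0,5,0,0,0],[50,0,0,3,0,0,0],[50,0,0,0,0,0,0]]]'

```text
clock: 16.15
ee_pos: [0.531, 0.2354, 0.1331]
eef_rot: [-180.0, -0.0, 157.9]
force: [0.5, 1.1, -4.3]
opening: 0.768
grasp_force: 35.8
```

No contact yet, with the underside at about 94 mm.

>>> apply_moves --increments '[[[50,0,0,4,0,0,0],[50,0,0,5,0,0,0],[50,0,0,4,0,0,0],[50,0,0,3,0,0,0],[50,0,0,2,0,0,0],[50,0,0,0,0,0,0]]]'

```text
clock: 16.9
ee_pos: [0.5311, 0.2354, 0.1152]
eef_rot: [-180.0, -0.0, 157.9]
force: [-0.1, 0.9, -5.9]
opening: 0.774
grasp_force: 35.9
```

>>> apply_moves --increments '[[[50,0,0,1,0,0,0],[50,0,0,1,0,0,0],[50,0,0,0.5,0,0,0],[50,0,0,0,0,0,0]]]'

```text
clock: 17.4
ee_pos: [0.5311, 0.2354, 0.1128]
eef_rot: [180.0, -0.0, 157.9]
force: [0.3, -0.1, -4.8]
opening: 0.774
grasp_force: 35.9
```

>>> apply_moves --increments '[[[50,0,0,0.6,0,0,0],[50,0,0,0.6,0,0,0],[50,0,0,0,0,0,0]]]'

```text
clock: 17.77
ee_pos: [0.5311, 0.2354, 0.1116]
eef_rot: [-180.0, -0.0, 157.9]
force: [-1.0, -0.9, -5.0]
opening: 0.774
grasp_force: 35.9
```

>>> apply_moves --increments '[[[50,0,0,0.4,0,0,0],[50,0,0,0.4,0,0,0],[50,0,0,0,0,0,0]]]'

```text
clock: 18.15
ee_pos: [0.5313, 0.2355, 0.1114]
eef_rot: [180.0, 0.0, 157.9]
force: [-3.7, -0.9, 5.2]
opening: 0.776
grasp_force: 36.5
```

Contact came at the expected height. I'll release and rise.

>>> apply_moves --increments '[[[85,0,0,0,0,0,0],[85,0,0,0,0,0,0],[85,0,0,0,0,0,0],[85,0,0,-10,0,0,0],[85,0,0,-20,0,0,0],[85,0,0,-35,0,0,0],[85,0,0,-35,0,0,0],[85,0,0,-30,0,0,0],[85,0,0,-15,0,0,0],[85,0,0,0,0,0,0]]]'

```text
clock: 19.4
ee_pos: [0.5315, 0.2356, 0.2566]
eef_rot: [179.9, 0.1, 157.9]
force: [-0.3, 0.1, 0.8]
opening: 0.993
grasp_force: 0.0
```

```bash
python3 - <<'E'
from h import *
k=K('wrist'); im,d=eyes.snapshot('wrist'); P=cloud('wrist',d,k); print(rim(P,(.53,.236),.152))
m=(np.hypot(P[...,0]-.53,P[...,1]-.236)<.036)&(abs(P[...,2]-.152)<.004);q=P[m];print(np.linalg.lstsq(np.c_[q[:,:2]-[.53,.236],np.ones(len(q))],q[:,2],rcond=None)[0],q[:,2].max())
im,d=eyes.snapshot('side'); cv2.imwrite('pics/s4.png',cv2.resize(im[110:330,150:430,::-1],None,fx=2.6,fy=2.6)); print(status.observe()['force'])
E
```

```text
(array([0.5303, 0.2368]), 0.0331, 1056)
[-0.00609027  0.00243409  0.1514364 ] 0.15357840637628847
[ 0.20355844 -0.41528209 -0.53188844]
```

View pics/s4.png

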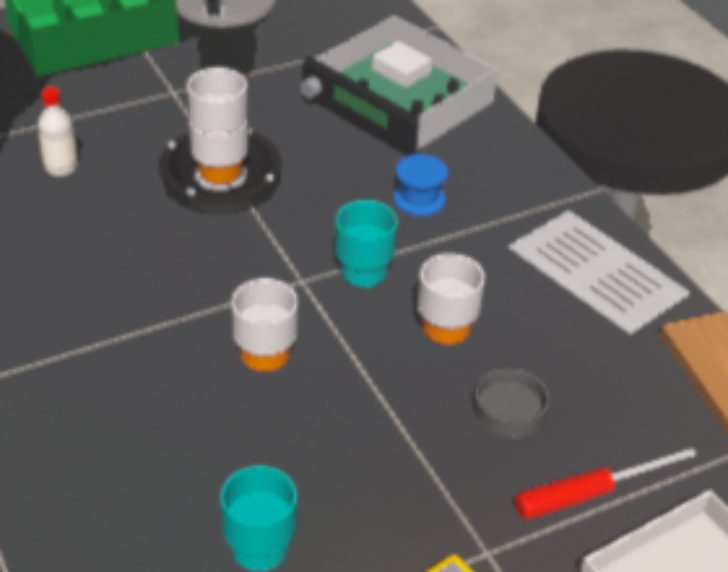

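The cup is nested: its rim is at 151.5 mm, level, and within 1 mm of centre (crop px 218,110). Both plain cups stand upright at (265,325) and (450,298), so I'm handing in.

```bash
python3 -c "
from rig import workorder
print(workorder.close_job())"
```

```text
the job is handed in; nothing more can be done
None
```

The weighted cup (about 5.1 N, found on the second lift) is nested level and fully down in the speaker cup, the two plain cups stand upright on the bench, and the job is handed in; no verdict was returned.

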